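# Second staggered course on an assembly board

## Task

Lay the second course of the staggered wooden panel: push the two loose blocks across the board, without lifting them, until both lie flat and tight against the front of the fixed row. They must butt end to end, with the joint between them at the middle of the fixed row's middle block, so that the courses are offset by half a block. Leave the tape measure, the pliers and the screwdriver where they are.

Things in the scene. Friction and masses are not known exactly. Their poses are not given: they have to be found in the camera images.
- board: Grey laminate assembly board fixed to the bench, 250 x 340 x 12 mm (its x, y, z), yaw varies. Origin: centre of its underside, on the bench top. x points to its far edge with the dark fence (32 mm over the bench), y along the fixed row to the left, z up. A laid second-course block has its centre at board x = 28, y = +36 or -36, z = 22 mm.
- row_middle (a point): Middle of the front face of the fixed row's middle block (board x = 53, y = 0, z = 22 mm; axes as the board's): the second course's joint belongs here. The row: three fixed light-wood blocks along the fence, each 50 (x) by 72 (y) by 20 mm high, tops 32 mm over the bench, centres at board x = 78, y = +74, 0, -74 mm (2 mm gaps).
- block_a_center (a point): Centre (half-way up) of a loose light-wood block, 50 x 72 x 20 mm (its x, y, z), 40 to 85 g, flat on the board in front of the fixed row, turned up to 0.4 rad to it. Axes: y along its 72 mm length, z up. The two loose blocks are alike; either may go to either side, and which starts on the left varies.
- block_b_center (a point): Centre (half-way up) of a loose light-wood block, 50 x 72 x 20 mm (its x, y, z), 40 to 85 g, flat on the board in front of the fixed row, turned up to 0.4 rad to it. Axes: y along its 72 mm length, z up. The two loose blocks are alike; either may go to either side, and which starts on the left varies.
- tape_measure_spot (a point): Bystander: yellow tape measure, 36 x 87 x 64 mm, standing on the bench left of the board; point at its centre on the bench top.
- pliers_blue_spot (a point): Bystander: pliers with blue handles, 54 x 170 x 15 mm, lying on the bench right of the board; point at their centre on the bench top.
- screwdriver_yellow_spot (a point): Bystander: screwdriver with yellow handle, 25 x 160 x 25 mm, lying on the bench left of the tape measure; point at its centre on the bench top.
Not all that is in view belongs to the job. What is shaped like the part that bears block_b_center but red is not meant.

How it is judged:
At the end, for the whole second after the job is handed in: Both blocks flat on the board, at rest, within 3.5 mm of touching the fixed row and parallel to it within 0.06 rad; one centre 28 to 46 mm left of the row's middle, the other 28 to 46 mm right of it; centres under 76 mm apart (end gap under 4 mm) (((y of block_a_center in the frame of board between 0.028 and 0.046 m and y of block_b_center in the frame of board between -0.046 and -0.028 m) or (y of block_b_center in the frame of board between 0.028 and 0.046 m and y of block_a_center in the frame of board between -0.046 and -0.028 m)) and distance between block_a_center and block_b_center below 0.076 m and x of block_a_center in the frame of board between 0.0245 and 0.031 m and z of each of block_a_center, block_b_center in the frame of board below 0.026 m and angle between the y axis of each of block_a_center, block_b_center and the y axis of board, either way round below 0.06 rad and linear speed of each of block_a, block_b below 0.01 m/s and x of block_b_center in the frame of board between 0.0245 and 0.031 m).
It fails at once if block_a is lifted (centre more than 13 mm above where it is when lying on the board) (z of block_a_center in the frame of board above 0.035 m).
It fails at once if block_b is lifted (centre more than 13 mm above where it is when lying on the board) (z of block_b_center in the frame of board above 0.035 m).
It fails at once if the tape_measure is shoved more than 20 mm (distance of tape_measure_spot from where it was at the start of the episode above 0.02 m).
It fails at once if the pliers_blue is shoved more than 20 mm (distance of pliers_blue_spot from where it was at the start of the episode above 0.02 m).
It fails at once if the screwdriver_yellow is shoved more than 20 mm (distance of screwdriver_yellow_spot from where it was at the start of the episode above 0.02 m).
It also fails if it takes over 69 s, if anything falls off the work surface, if the arm or the gripper's body presses on something with over 40 N, if the wrist force passes 120 N, or if a joint passes its speed limit or range.

## Robot

A 6-joint arm with a two-finger parallel gripper is mounted at the origin on a cart in front of the work surface, level with it; the furniture and walls round the work are solid. World frame = base frame: x ahead of the robot, y to its left, z up, the work surface at z = 0. Lengths are in m, angles in rad, forces in N, time in s.
With the tool pointing down it reaches from about 0.225 to 0.875 m from the base axis. Payload 3.4 kg.
Tool frame: the origin (TCP) lies between the finger pads; the fingertips stand 11 mm ahead of it and the grasp point (between the pads) lies 8 mm behind it; z points along the fingers, y is the line along which they close (so a half turn about z gives the same grasp; the last joint's range is limited). The gripper opens to 85 mm and grips with 20 to 120 N. Pads are 22 mm wide; open, the fingers measure 114 mm over their backs; the gripper's body (76 mm by 85 mm) begins 54 mm behind the grasp point. The pads swing forward as they close: fully open they stand 13 mm farther back than shut.
Start: joints at [1.222, 0.276, 1.505, -0, 1.361, -0.121], TCP at [0.13, 0.56, 0.242] pointing down, gripper open.
Joint ranges: [-2.89, 2.89], [-0.75, 2.08], [0.22, 2.7], [-1.18, 4.32], [0.11, 2.71], [-2.7, 2.7]. Speed limits (rad/s): [2.57, 2.57, 3.14, 3.14, 3.14, 3.14].

## Interface

Orientations are given as a unit quaternion [w, x, y, z].
In Python, from rig import sensors, eyes, manip gives the robot as it stands.
- The arm moves only by the tool drive_tool, never from a script. Its argument "deltas" is a list of rows, each an object with "linear": the shift along the world's x, y, z in mm, a list of three; "twist": the turn about the world's z in degrees; "claw": the opening, from 0 (shut) to 1 (fully open). In form: [{"linear": [tx, ty, tz], "twist": twist, "claw": claw}, ...]. A call has 1 to 12 rows; each row is the pose to reach, as a shift and turn from the pose commanded when the call began; what a row does not reach only later rows make up. A row lasts 1/12 s, in which the tool goes at most 41.7 mm and 7.16 degrees, less where a joint would pass 70% of its speed; a pose out of reach is approached as far as the arm can. A call with a gripper value outside its range is refused whole. The fingers move at their own pace and stop on an object; "squeeze" is the grip in N (left out, the last holds). Time passes only in rows, so rows that repeat a pose let the fingers close. It gives the time, the measured TCP pose, the force, the opening and the grip force at its end, in the units of the state.
- sensors.get_state(): the state, without advancing time (a new reading comes with each control period).
- eyes.get_image(name): name is "scene" or "top"; returns the picture (384x512x3 uint8, red, green, blue); there is no depth.
- eyes.camera_model(name): a dict with "intrinsics" (3x3 intrinsics, pixels), "R" (3x3) and "t" (3): a world point X has camera coordinates R X + t. Camera axes: x right, y down, z forward; pixel columns grow to the right and rows downward; lengths in m; the calibration is good to about 2 mm. A picture is of the moment at which its call begins. camera_model takes no time and is no camera call.
- manip.sign_off(): hands the job in; it is judged then, once.
The state is a dict: "clock": time; "qpos": joint angles; "qd": joint speeds; "effort": joint torques, N m; "position": TCP position; "ee_rot": TCP orientation; "contact_force": force on the tool from outside, world axes, zero at the start; "moment": the same for the moment, N m; "width": finger opening in m; "gripper_force": force on a finger pad.
Only numpy, scipy, OpenCV 4.12 (cv2) and the standard library are available. Lean on these libraries where they do the work, as an engineer would, in place of code of your own. Each camera call takes 0.05 s, during which the arm holds its last target. There are 200 camera calls.

## Working session

There is one attempt and no reset: what is moved stays moved. The work goes in short steps, Python scripts to look and compute and a tool call to move; the robot and the scene stay as the last step left them, time stands still between calls to the robot, and variables do not carry over. Pictures are saved under pics/ and viewed, at most 10 in all, crops included, and the job is handed in when it is done.

Besides the shell and the picture viewer there is one more tool, called as name([rows], argument=value, ...), one row to a line, values as JSON. drive_tool: Moves the arm, as the interface text tells. Its arguments: {"type":"object","properties":{"deltas":{"type":"array","items":{"type":"object","properties":{"linear":{"type":"array","items":{"type":"number"}},"twist":{"type":"number"},"claw":{"type":"number"}}}},"squeeze":{"type":"number"}},"required":["deltas"]}

```bash
mkdir -p pics
python3 - <<'E'
from rig import sensors, eyes
import cv2,numpy as np
a=[eyes.get_image(n) for n in("scene","top")]
for n,i in zip(("scene","top"),a):
    cv2.imwrite(f"pics/{n}0.png",i[:,:,::-1]); m=eyes.camera_model(n); print(n,np.round(m["intrinsics"],1).tolist(),np.round(-m["R"].T@m["t"],3),np.round(m["R"],2).tolist())
s=sensors.get_state();print(s["clock"],s["position"],s["ee_rot"],s["width"])
E
```

```text
scene [[455.1, 0.0, 254.6], [0.0, 455.1, 178.8], [0.0, 0.0, 1.0]] [-0.378 -0.991  1.098] [[0.73, -0.68, -0.02], [-0.43, -0.43, -0.79], [0.53, 0.59, -0.61]]
top [[450.9, 0.0, 253.8], [0.0, 450.9, 194.8], [0.0, 0.0, 1.0]] [0.328 0.005 1.355] [[0.01, -1.0, -0.0], [-0.99, -0.01, -0.13], [0.13, 0.0, -0.99]]
0.1 [0.12969273 0.55969265 0.24153205] [-2.09633317e-04  1.13655379e-01  9.93519886e-01 -8.04031532e-04] 0.08539955453592547
```

View pics/top0.png

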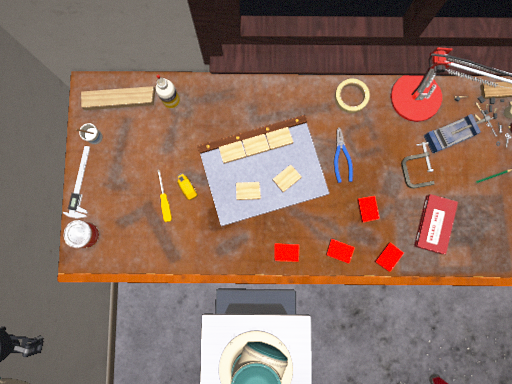

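View pics/scene0.png

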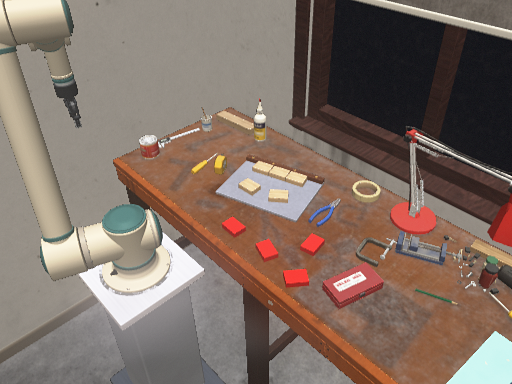

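The top view shows two loose light-wood blocks at px (248,190) and (288,178). They could be confused with the fixed row blocks at (232,151), (257,144) and (280,137), the red blocks at (369,208), (287,252), (340,250) and (388,257), and the wooden stick at (118,97). By the description, I choose the two light-wood blocks in front of the row.

```bash
cat > h.py <<'E'
import cv2,numpy as np
from rig import eyes,sensors
def ray(n,px,z):
    m=eyes.camera_model(n);R=m["R"];c=-R.T@m["t"]
    p=np.c_[np.atleast_2d(px),np.ones(len(np.atleast_2d(px)))]
    d=(R.T@np.linalg.inv(m["intrinsics"])@p.T).T
    return (c+d*((z-c[2])/d[:,2])[:,None])[:,:2]
def rectify(n,z,x0=.24,x1=.62,y0=-.22,y1=.26,s=2000):
    # plane-z map: column = (y1-y)*s, row=(x1-x)*s
    m=eyes.camera_model(n);H=m["intrinsics"]@np.c_[m["R"][:,0],m["R"][:,1],m["R"][:,2]*z+m["t"]]
    A=np.array([[0,-1/s,x1],[-1/s,0,y1],[0,0,1.]])
    return cv2.warpPerspective(eyes.get_image(n),H@A,(int((y1-y0)*s),int((x1-x0)*s)),flags=cv2.INTER_CUBIC|cv2.WARP_INVERSE_MAP)
def blocks(n,z=.032,s=2000,x1=.62,y1=.26):
    im=rectify(n,z);hsv=cv2.cvtColor(im,cv2.COLOR_RGB2HSV)
    k=cv2.inRange(hsv,(12,50,150),(30,150,255))
    k=cv2.morphologyEx(k,cv2.MORPH_OPEN,np.ones((9,9)))
    out=[]
    for c in cv2.findContours(k,cv2.RETR_EXTERNAL,cv2.CHAIN_APPROX_NONE)[0]:
        if cv2.contourArea(c)<3000: continue
        (u,v),(w,h),a=cv2.minAreaRect(c)
        if w>h: w,h,a=h,w,a-90   # long side direction angle from vertical image
        yaw=(-a+90)%180-90       # yaw of long (y) axis vs world; checked below
        b=cv2.boxPoints(((u,v),(w,h),a))
        out.append((x1-v/s,y1-u/s,w/s*1e3,h/s*1e3,a,cv2.contourArea(c)/s/s*1e6))
    return im,k,out
E
python3 - <<'E'
from h import *
for n in("top","scene"):
    im,k,o=blocks(n);print(n)
    for b in o: print(np.round(b,4))
    cv2.imwrite(f"pics/r{n}.png",cv2.resize(np.vstack([im]),(768,608))[:,:,::-1])
    cv2.imwrite(f"pics/k{n}.png",cv2.resize(k,(480,380)))
E
```

```text
top
[5.125000e-01 2.630000e-02 5.135000e+01 7.116470e+01 8.698720e+01
 3.387875e+03]
[ 5.513000e-01 -8.870000e-02  5.153480e+01  7.285300e+01  5.019440e+01
  3.471125e+03]
[6.08500e-01 7.63000e-02 2.30000e+01 6.05000e+01 9.00000e+01 9.53875e+02]
scene
[5.057000e-01 1.990000e-02 6.618640e+01 8.627510e+01 8.618590e+01
 4.621375e+03]
[ 5.43700e-01 -9.53000e-02  7.18106e+01  7.27833e+01 -4.04261e+01
  4.78050e+03]
[6.01000e-01 3.78000e-02 3.80000e+01 1.45500e+02 9.00000e+01 2.96625e+03]
```

View pics/rtop.png

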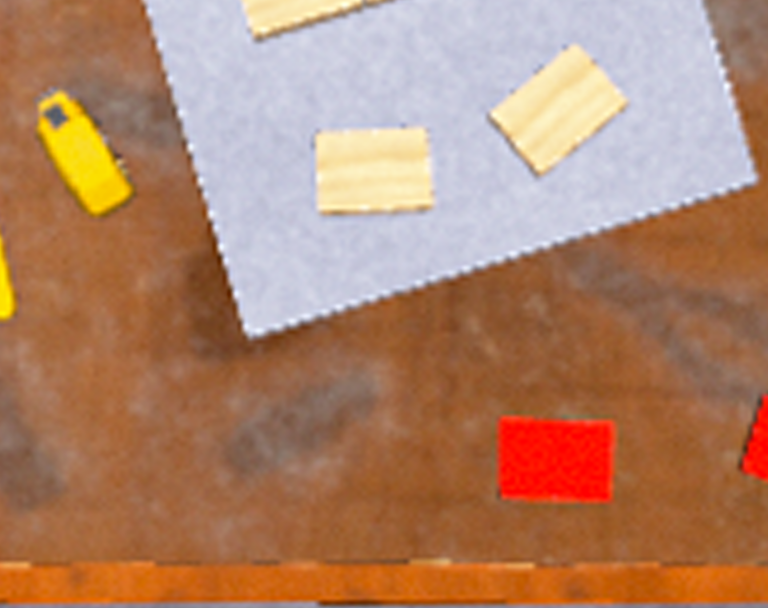

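The crop confirms two plain wood blocks on the board, at about (375,170) and (558,108) in the crop. The row is cut off, so I'll shift the window up.

```bash
sed -i 's/x0=.24,x1=.62/x0=.38,x1=.76/; s/s=2000,x1=.62/s=2000,x1=.76/' h.py
cat >> h.py <<'E'
def wrap(a): return (a+np.pi/2)%np.pi-np.pi/2
def measure(n="top"):
    im,k,o=blocks(n)
    # yaw of the long axis: atan2(-dx,dy) with image long direction
    def yaw(a): 
        t=np.radians(a); L=np.array([-np.sin(t),np.cos(t)])  # image (u,v) dir of side h
        dx,dy=-L[1],-L[0]; return wrap(np.arctan2(-dx,dy))
    row=[b for b in o if b[3]>150]; lo=[b for b in o if 60<b[3]<90 and 40<b[2]<65]
    return im,o,row,lo,yaw
def board(row,yaw):
    r=row[0];y=yaw(r[4]);R=np.array([[np.cos(y),-np.sin(y)],[np.sin(y),np.cos(y)]])
    return np.array(r[:2])-R@[.078,0],R,y
E
python3 - <<'E'
from h import *
im,o,row,lo,yaw=measure()
for b in o: print(np.round(b,4),yaw(b[4]))
if row:
    O,R,y=board(row,yaw);print("board",O,y)
    for b in lo: print("blk",R.T@(np.array(b[:2])-O)*1e3,np.degrees(wrap(yaw(b[4])-y)))
    print(np.degrees(y),"targets",[O+R@p for p in ([.028,.036],[.028,-.036])])
cv2.imwrite("pics/r1.png",cv2.resize(im,(768,608))[:,:,::-1])
E
```

```text
[5.125000e-01 2.630000e-02 5.123180e+01 7.120800e+01 8.720730e+01
 3.389125e+03] 0.048741973218957124
[ 5.51300e-01 -8.86000e-02  5.15989e+01  7.29170e+01  5.01944e+01
  3.47725e+03] 0.6947383009367529
[6.524000e-01 4.600000e-03 5.522010e+01 2.195316e+02 7.300280e+01
 1.098350e+04] 0.29665683751692407
board [ 0.57782201 -0.01824435] 0.29665683751692407
blk [-49.43674465  61.64597811] -14.204475402832038
blk [-45.95817332 -59.56200241] 22.80838775634766
16.99718475341797 targets [array([0.59407526, 0.02436823]), array([ 0.61512264, -0.04448675])]
```

View pics/r1.png

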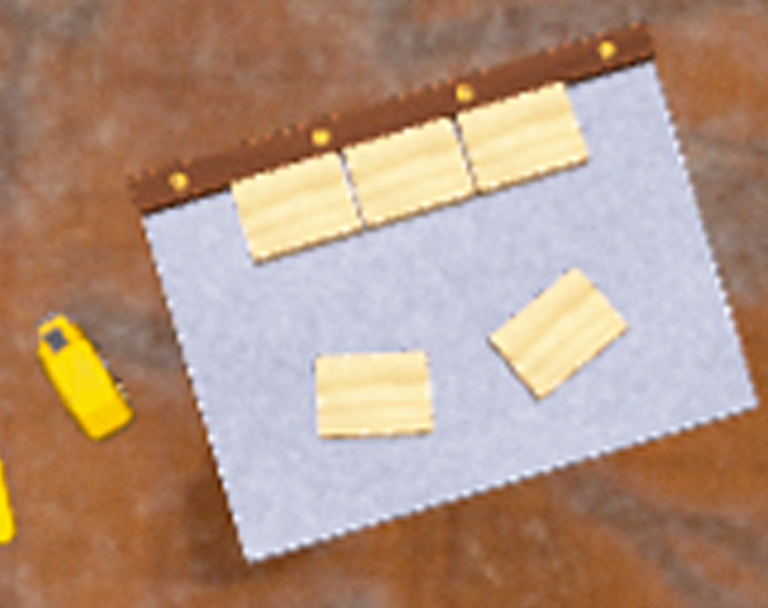

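Plan: push each block with the part-open fingers as a flat two-point pusher until it sits against the row, then push each outer end inward along the row.

drive_tool([
  {"linear":[30,-40,0],"twist":7,"claw":0.35},
  {"linear":[50,-70,-5],"twist":14,"claw":0.35},
  {"linear":[70,-105,-10],"twist":20,"claw":0.35},
  {"linear":[90,-140,-15],"twist":25,"claw":0.35},
  {"linear":[110,-175,-20],"twist":30,"claw":0.35},
  {"linear":[130,-210,-25],"twist":30,"claw":0.35},
  {"linear":[150,-245,-30],"twist":30,"claw":0.35},
  {"linear":[170,-280,-35],"twist":30,"claw":0.35},
  {"linear":[190,-315,-40],"twist":30,"claw":0.35},
  {"linear":[210,-350,-45],"twist":30,"claw":0.35},
  {"linear":[230,-385,-50],"twist":30,"claw":0.35},
  {"linear":[230,-385,-50],"twist":30,"claw":0.35},
])

```text
clock: 1.25
position: [0.3631, 0.1692, 0.1918]
ee_rot: [0.001, -0.143, 0.99, -0.002]
contact_force: [0.0, -0.3, -0.6]
width: 0.0301
gripper_force: 0.0
```

drive_tool([
  {"linear":[20,-35,-15],"twist":0.5,"claw":0.35},
  {"linear":[40,-70,-30],"twist":0.5,"claw":0.35},
  {"linear":[60,-105,-45],"twist":0.5,"claw":0.35},
  {"linear":[80,-135,-60],"twist":0.5,"claw":0.35},
  {"linear":[98,-164,-80],"twist":0.5,"claw":0.35},
  {"linear":[98,-164,-110],"twist":0.5,"claw":0.35},
  {"linear":[98,-164,-135],"twist":0.5,"claw":0.35},
  {"linear":[98,-164,-150],"twist":0.5,"claw":0.35},
  {"linear":[98,-164,-155],"twist":0.5,"claw":0.35},
  {"linear":[98,-164,-155],"twist":0.5,"claw":0.35},
])

```text
clock: 2.08
position: [0.457, 0.0116, 0.0362]
ee_rot: [-0.001, -0.152, 0.988, 0.001]
contact_force: [-0.1, 0.3, 1.1]
width: 0.0296
gripper_force: 0.0
```

Run:
```python
from h import *
s=sensors.get_state();print(s["position"],s["contact_force"])
cv2.imwrite("pics/c1.png",cv2.resize(np.vstack([cv2.resize(eyes.get_image("scene")[150:230,200:340],None,fx=4,fy=4),cv2.resize(eyes.get_image("top")[120:190,195:335],None,fx=4,fy=4)]),(560,600))[:,:,::-1])
```

```text
[0.45695878 0.01157814 0.03621889] [-0.11773922  0.25672716  1.11727082]
```

View pics/c1.png

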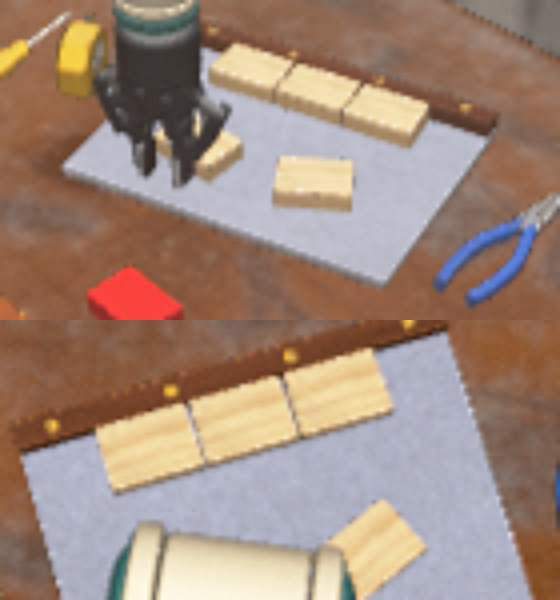

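The fingers stand in front of the left block, at (165,165) in the upper crop, clear of the board. Now I lower slightly and push.

drive_tool([
  {"linear":[2,-6,-8],"twist":0,"claw":0.35},
  {"linear":[2,-6,-8],"twist":0,"claw":0.35},
  {"linear":[10,-3,-8],"twist":0,"claw":0.35},
  {"linear":[17,-1,-8],"twist":0,"claw":0.35},
  {"linear":[23,1,-8],"twist":0,"claw":0.35},
  {"linear":[29,2,-8],"twist":0,"claw":0.35},
  {"linear":[35,4,-8],"twist":0,"claw":0.35},
  {"linear":[41,6,-8],"twist":0,"claw":0.35},
  {"linear":[47,8,-8],"twist":0,"claw":0.35},
  {"linear":[53,10,-8],"twist":0,"claw":0.35},
  {"linear":[59,11,-8],"twist":0,"claw":0.35},
  {"linear":[59,11,-8],"twist":0,"claw":0.35},
])

```text
clock: 3.18
position: [0.5188, 0.0224, 0.0294]
ee_rot: [0.001, -0.152, 0.988, -0.0]
contact_force: [0.1, -0.0, 0.3]
width: 0.0299
gripper_force: 0.0
```

```bash
cat >> h.py <<'E'
def bf(p): # world mm->board mm
    R=np.array([[.9563,-.2924],[.2924,.9563]]);return R.T@(np.array(p)[:2]*1e3-[577.8,-18.2])
def crop(f):
    cv2.imwrite(f,cv2.resize(np.vstack([cv2.resize(eyes.get_image("scene")[150:230,200:340],None,fx=4,fy=4),cv2.resize(eyes.get_image("top")[120:190,195:335],None,fx=4,fy=4)]),(560,600))[:,:,::-1])
E
python3 - <<'E'
from h import *
s=sensors.get_state();print(s["position"],bf(s["position"]),s["contact_force"]);crop("pics/c2.png")
E
```

```text
[0.5188352  0.02235114 0.02941248] [-44.53088768  56.02036333] [ 0.14419995 -0.00456714  0.34629095]
```

View pics/c2.png

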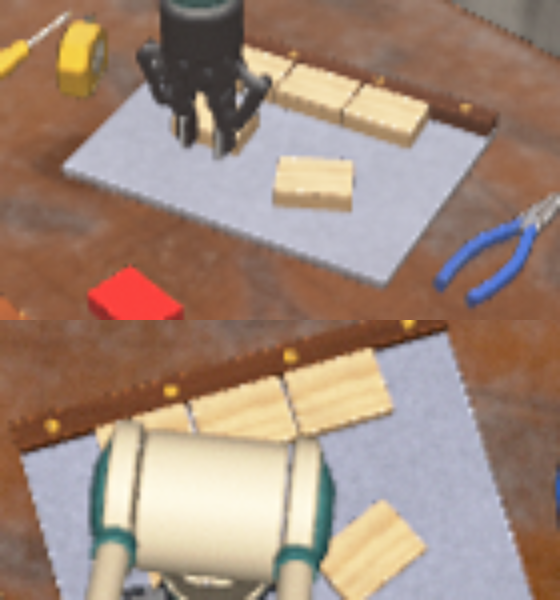

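Block is being pushed squarely. Continue, slowing near the row.

drive_tool([
  {"linear":[6,2,0],"twist":0,"claw":0.35},
  {"linear":[12,4,0],"twist":0,"claw":0.35},
  {"linear":[18,5.5,0],"twist":0,"claw":0.35},
  {"linear":[24,7,0],"twist":0,"claw":0.35},
  {"linear":[28,8.5,0],"twist":0,"claw":0.35},
  {"linear":[30,9,0],"twist":0,"claw":0.35},
  {"linear":[31,9.5,0],"twist":0,"claw":0.35},
  {"linear":[32,10,0],"twist":0,"claw":0.35},
  {"linear":[33,10,0],"twist":0,"claw":0.35},
  {"linear":[34,10.5,0],"twist":0,"claw":0.35},
  {"linear":[34,10.5,0],"twist":0,"claw":0.35},
])

```text
clock: 4.2
position: [0.551, 0.0327, 0.0294]
ee_rot: [0.0, -0.152, 0.988, 0.0]
contact_force: [-0.5, 0.1, -0.3]
width: 0.03
gripper_force: 0.0
```

drive_tool([
  {"linear":[1,0.3,0],"twist":0,"claw":0.35},
  {"linear":[2,0.6,0],"twist":0,"claw":0.35},
  {"linear":[3,0.9,0],"twist":0,"claw":0.35},
  {"linear":[3,0.9,0],"twist":0,"claw":0.35},
])

```text
clock: 4.53
position: [0.5542, 0.0336, 0.0293]
ee_rot: [0.0, -0.152, 0.988, 0.0]
contact_force: [0.0, 0.5, 0.5]
width: 0.0301
gripper_force: 0.0
```

drive_tool([
  {"linear":[1,0.3,0],"twist":0,"claw":0.35},
  {"linear":[2,0.6,0],"twist":0,"claw":0.35},
  {"linear":[3,0.9,0],"twist":0,"claw":0.35},
  {"linear":[3,0.9,0],"twist":0,"claw":0.35},
])

```text
clock: 4.87
position: [0.5548, 0.0341, 0.0291]
ee_rot: [-0.002, -0.152, 0.988, -0.0]
contact_force: [-4.9, -2.8, 3.8]
width: 0.0298
gripper_force: 2.7
```

Seated (about 5 N). Now move to the right block.

drive_tool([
  {"linear":[-12,-4,0],"twist":0,"claw":0.35},
  {"linear":[-24,-7,0],"twist":0,"claw":0.35},
  {"linear":[-30,-9,35],"twist":0,"claw":0.35},
  {"linear":[-40,-30,60],"twist":0,"claw":0.35},
  {"linear":[-55,-65,60],"twist":0,"claw":0.35},
  {"linear":[-65,-100,60],"twist":0,"claw":0.35},
  {"linear":[-65,-138,60],"twist":0,"claw":0.35},
  {"linear":[-65,-138,30],"twist":0,"claw":0.35},
  {"linear":[-65,-138,5],"twist":0,"claw":0.35},
  {"linear":[-65,-138,0],"twist":0,"claw":0.35},
  {"linear":[-65,-138,0],"twist":0,"claw":0.35},
])

```text
clock: 5.78
position: [0.4908, -0.1032, 0.0279]
ee_rot: [-0.002, -0.151, 0.988, 0.001]
contact_force: [0.1, -0.3, -0.3]
width: 0.03
gripper_force: 0.0
```

Run:
```python
from h import *
s=sensors.get_state();print(s["position"],bf(s["position"]),s["contact_force"]);crop("pics/c3.png")
```

```text
[ 0.49077341 -0.10319882  0.02792355] [-108.07718443  -55.83779793] [ 0.10711527 -0.27058648 -0.27867239]
```

View pics/c3.png

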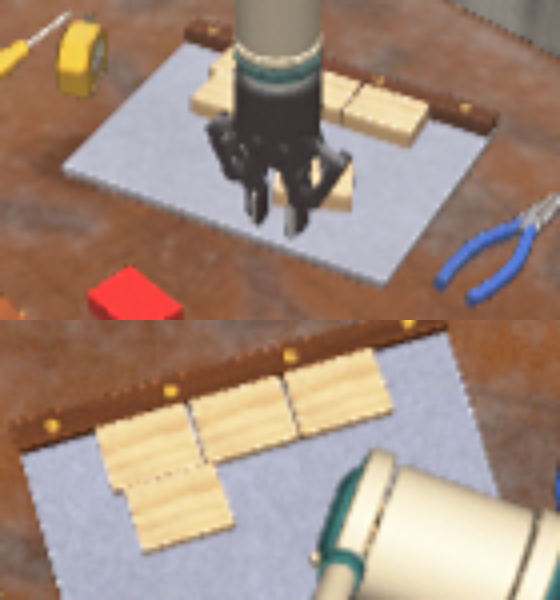

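The left block lies flush against the row (lower crop, about (180,510)), and the tool is in front of the right block. Push it.

drive_tool([
  {"linear":[8,2.5,0],"twist":0,"claw":0.35},
  {"linear":[14,4,0],"twist":0,"claw":0.35},
  {"linear":[20,6,0],"twist":0,"claw":0.35},
  {"linear":[26,8,0],"twist":0,"claw":0.35},
  {"linear":[32,9.5,0],"twist":0,"claw":0.35},
  {"linear":[38,11.5,0],"twist":0,"claw":0.35},
  {"linear":[44,13.5,0],"twist":0,"claw":0.35},
  {"linear":[50,15,0],"twist":0,"claw":0.35},
  {"linear":[56,17,0],"twist":0,"claw":0.35},
  {"linear":[62,19,0],"twist":0,"claw":0.35},
  {"linear":[68,21,0],"twist":0,"claw":0.35},
  {"linear":[74,22.5,0],"twist":0,"claw":0.35},
])

```text
clock: 6.88
position: [0.5664, -0.0808, 0.0293]
ee_rot: [-0.0, -0.152, 0.988, 0.0]
contact_force: [0.2, -0.6, 0.1]
width: 0.0303
gripper_force: 0.2
```

drive_tool([
  {"linear":[6,2,0],"twist":0,"claw":0.35},
  {"linear":[12,3.5,0],"twist":0,"claw":0.35},
  {"linear":[16,5,0],"twist":0,"claw":0.35},
  {"linear":[18,5.5,0],"twist":0,"claw":0.35},
  {"linear":[19,6,0],"twist":0,"claw":0.35},
  {"linear":[20,6,0],"twist":0,"claw":0.35},
  {"linear":[21,6.5,0],"twist":0,"claw":0.35},
  {"linear":[22,6.5,0],"twist":0,"claw":0.35},
  {"linear":[22,6.5,0],"twist":0,"claw":0.35},
])

```text
clock: 7.63
position: [0.588, -0.0745, 0.0293]
ee_rot: [0.0, -0.152, 0.988, 0.0]
contact_force: [-0.4, 0.8, 0.1]
width: 0.0304
gripper_force: 0.0
```

drive_tool([
  {"linear":[1,0.3,0],"twist":0,"claw":0.35},
  {"linear":[2,0.6,0],"twist":0,"claw":0.35},
  {"linear":[3,0.9,0],"twist":0,"claw":0.35},
  {"linear":[3,0.9,0],"twist":0,"claw":0.35},
])

```text
clock: 7.97
position: [0.5881, -0.0742, 0.0293]
ee_rot: [-0.003, -0.152, 0.988, 0.0]
contact_force: [-5.7, -3.2, 5.0]
width: 0.0298
gripper_force: 3.5
```

drive_tool([
  {"linear":[-12,-4,0],"twist":0,"claw":0.2},
  {"linear":[-24,-7,0],"twist":0,"claw":0},
  {"linear":[-34,-5,30],"twist":-7,"claw":0},
  {"linear":[-40,10,60],"twist":-14,"claw":0},
  {"linear":[-40,40,75],"twist":-21,"claw":0},
  {"linear":[-40,75,75],"twist":-28,"claw":0},
  {"linear":[-35,110,75],"twist":-35,"claw":0},
  {"linear":[-30,145,75],"twist":-42,"claw":0},
  {"linear":[-25,180,75],"twist":-49,"claw":0},
  {"linear":[-23,182,75],"twist":-56,"claw":0},
  {"linear":[-23,182,75],"twist":-63,"claw":0},
  {"linear":[-23,182,75],"twist":-70,"claw":0},
])

```text
clock: 8.97
position: [0.5685, 0.1098, 0.1044]
ee_rot: [0.001, 0.445, 0.896, 0.001]
contact_force: [-0.2, -0.1, -0.2]
width: 0.0
gripper_force: 0.0
```

drive_tool([
  {"linear":[0,0,0],"twist":-7,"claw":0},
  {"linear":[0,0,0],"twist":-14,"claw":0},
  {"linear":[0,0,0],"twist":-20,"claw":0},
  {"linear":[0,0,0],"twist":-20,"claw":0},
])

```text
clock: 9.3
position: [0.5683, 0.1087, 0.1044]
ee_rot: [0.0, 0.592, 0.806, 0.001]
contact_force: [1.0, 0.0, 0.4]
width: 0.0
gripper_force: 0.0
```

Run:
```python
from h import *
s=sensors.get_state();print(s["position"],bf(s["position"]),s["ee_rot"],s["contact_force"]);crop("pics/c4.png")
```

```text
[0.56831663 0.10865014 0.10441047] [ 28.02203047 124.0797245 ] [3.40795306e-04 5.92310545e-01 8.05709533e-01 5.01126440e-04] [0.99906649 0.00816862 0.44276915]
```

View pics/c4.png

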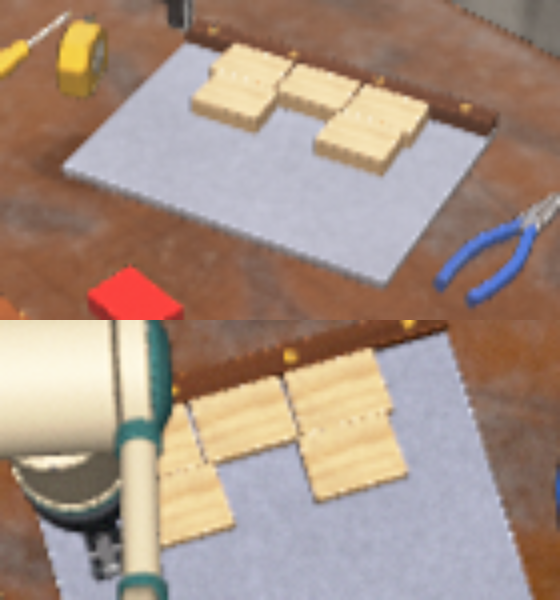

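Both blocks are flush to the row (lower crop: right block about (355,455), left about (195,500)). Now push the left block's outer end inward.

drive_tool([
  {"linear":[2,0.5,-35],"twist":0,"claw":0},
  {"linear":[2,0.5,-65],"twist":0,"claw":0},
  {"linear":[2,0.5,-75],"twist":0,"claw":0},
  {"linear":[2,0.5,-75],"twist":0,"claw":0},
  {"linear":[3.5,-5,-75],"twist":0,"claw":0},
  {"linear":[5,-10,-75],"twist":0,"claw":0},
  {"linear":[6.5,-15,-75],"twist":0,"claw":0},
  {"linear":[8,-20,-75],"twist":0,"claw":0},
  {"linear":[9.5,-25,-75],"twist":0,"claw":0},
  {"linear":[11,-30,-75],"twist":0,"claw":0},
  {"linear":[12,-34,-75],"twist":0,"claw":0},
  {"linear":[12,-34,-75],"twist":0,"claw":0},
])

```text
clock: 10.4
position: [0.5803, 0.0733, 0.0296]
ee_rot: [0.0, 0.592, 0.806, 0.0]
contact_force: [-0.4, 0.3, -0.1]
width: -0.0004
gripper_force: 0.0
```

Run:
```python
from h import *
s=sensors.get_state();print(s["position"],bf(s["position"]),s["contact_force"]);crop("pics/c5.png")
```

```text
[0.5803446  0.07333606 0.02956433] [29.19854521 86.7918956 ] [-0.35795964  0.34352521 -0.08183154]
```

View pics/c5.png

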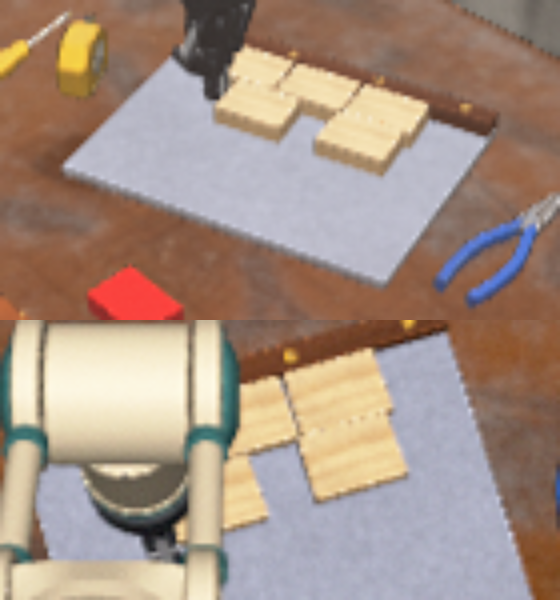

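The left block has slid along flush. Finish the last few mm, then back off up and over to the right end.

drive_tool([
  {"linear":[0.5,-2,0],"twist":0,"claw":0},
  {"linear":[1,-3.5,0],"twist":0,"claw":0},
  {"linear":[1,-3.5,0],"twist":0,"claw":0},
  {"linear":[-2,8,0],"twist":0,"claw":0},
  {"linear":[-5,18,15],"twist":0,"claw":0},
  {"linear":[-5,18,50],"twist":0,"claw":0},
  {"linear":[-5,18,85],"twist":0,"claw":0},
  {"linear":[-5,18,120],"twist":0,"claw":0},
])

```text
clock: 11.17
position: [0.5739, 0.0936, 0.1502]
ee_rot: [-0.001, 0.591, 0.806, -0.0]
contact_force: [1.7, 0.4, -0.0]
width: -0.0001
gripper_force: 0.0
```

drive_tool([
  {"linear":[0,-35,0],"twist":0,"claw":0},
  {"linear":[5,-70,0],"twist":0,"claw":0},
  {"linear":[15,-105,0],"twist":0,"claw":0},
  {"linear":[25,-140,0],"twist":0,"claw":0},
  {"linear":[40,-175,0],"twist":0,"claw":0},
  {"linear":[55,-210,0],"twist":0,"claw":0},
  {"linear":[70,-242,0],"twist":0,"claw":0},
  {"linear":[70,-242,0],"twist":0,"claw":0},
  {"linear":[70,-242,0],"twist":0,"claw":0},
])

```text
clock: 11.92
position: [0.6453, -0.1505, 0.1486]
ee_rot: [-0.0, 0.593, 0.805, 0.0]
contact_force: [-0.6, -0.2, -0.0]
width: -0.0001
gripper_force: 0.0
```

Run:
```python
from h import *
s=sensors.get_state();print(s["position"],bf(s["position"]),s["contact_force"])
im,k,o=blocks("top")
for c in cv2.findContours(k,cv2.RETR_EXTERNAL,cv2.CHAIN_APPROX_NONE)[0]:
    if cv2.contourArea(c)<3000: continue
    a=cv2.approxPolyDP(c,8,True)[:,0]; print(np.round([bf([.76-v/2000,.26-u/2000]) for u,v in a]).tolist())
```

```text
[ 0.64525802 -0.15051621  0.14863506] [  25.82084726 -146.25872174] [-0.63982095 -0.23581036 -0.00092095]
[[-186.0, 58.0], [-214.0, -27.0], [-187.0, 19.0], [-180.0, 54.0]]
[[-83.0, 300.0], [-89.0, 297.0], [-83.0, 290.0], [-88.0, 291.0], [-106.0, 268.0], [-102.0, 260.0], [-110.0, 259.0], [-127.0, 225.0], [-131.0, 234.0], [-139.0, 221.0], [-169.0, 109.0], [-160.0, 108.0], [-52.0, 255.0], [-57.0, 272.0]]
[[-3.0, -133.0], [-15.0, -140.0], [-30.0, -164.0], [-31.0, -172.0], [-25.0, -170.0], [-21.0, -178.0], [-24.0, -188.0], [-11.0, -177.0], [7.0, -146.0], [3.0, -140.0], [-1.0, -149.0]]
[[105.0, 108.0], [55.0, 109.0], [53.0, 73.0], [4.0, 72.0], [0.0, 65.0], [1.0, 2.0], [47.0, 4.0], [54.0, -1.0], [52.0, -34.0], [8.0, -34.0], [1.0, -53.0], [49.0, -88.0], [44.0, -104.0], [-15.0, -66.0], [-12.0, -51.0], [-2.0, -48.0], [-32.0, -30.0], [-39.0, -37.0], [-25.0, -60.0], [-7.0, -76.0], [-17.0, -83.0], [-23.0, -68.0], [-68.0, -27.0], [-164.0, 42.0], [-179.0, -5.0], [-227.0, -67.0], [-239.0, -106.0], [-132.0, -170.0], [-62.0, -192.0], [-56.0, -181.0], [-48.0, -181.0], [-51.0, -174.0], [-61.0, -175.0], [-44.0, -156.0], [-46.0, -148.0], [-37.0, -149.0], [-19.0, -122.0], [-3.0, -126.0], [5.0, -106.0], [12.0, -110.0], [18.0, -100.0], [57.0, -116.0], [66.0, -100.0], [51.0, -84.0], [69.0, -90.0], [80.0, -107.0], [78.0, -117.0], [141.0, -163.0], [143.0, -153.0], [88.0, -112.0], [105.0, -104.0], [105.0, -43.0], [78.0, -37.0], [104.0, -33.0], [105.0, 33.0], [68.0, 37.0], [104.0, 41.0]]
```

Left block spans y ≈ 2–72, as wanted. The right block's inner end is at ≈ -35. Now push it inward from its outer end.

drive_tool([
  {"linear":[3,1,-40],"twist":0,"claw":0},
  {"linear":[3,1,-80],"twist":0,"claw":0},
  {"linear":[3,1,-110],"twist":0,"claw":0},
  {"linear":[3,1,-120],"twist":0,"claw":0},
  {"linear":[3,1,-120],"twist":0,"claw":0},
  {"linear":[0,10,-120],"twist":0,"claw":0},
  {"linear":[-3,20,-120],"twist":0,"claw":0},
  {"linear":[-5,27,-120],"twist":0,"claw":0},
  {"linear":[-6.5,32,-120],"twist":0,"claw":0},
  {"linear":[-8,37,-120],"twist":0,"claw":0},
  {"linear":[-9.5,42,-120],"twist":0,"claw":0},
  {"linear":[-11,47,-120],"twist":0,"claw":0},
])

```text
clock: 12.97
position: [0.6341, -0.1023, 0.03]
ee_rot: [0.001, 0.592, 0.806, 0.0]
contact_force: [-0.7, -0.1, -0.6]
width: 0.0003
gripper_force: 0.3
```

drive_tool([
  {"linear":[-1.5,4,0],"twist":0,"claw":0},
  {"linear":[-2,7,0],"twist":0,"claw":0},
  {"linear":[-2.5,9,0],"twist":0,"claw":0},
  {"linear":[-3,10,0],"twist":0,"claw":0},
  {"linear":[-3,11,0],"twist":0,"claw":0},
  {"linear":[-3.5,12,0],"twist":0,"claw":0},
  {"linear":[-3.5,12,0],"twist":0,"claw":0},
])

```text
clock: 13.55
position: [0.6303, -0.0905, 0.0292]
ee_rot: [-0.0, 0.592, 0.806, 0.0]
contact_force: [-0.2, -0.1, 0.9]
width: 0.0
gripper_force: 0.0
```

Run:
```python
from h import *
s=sensors.get_state();print(bf(s["position"]),s["contact_force"])
```

```text
[ 29.02253469 -84.5006898 ] [-0.18327502 -0.06166149  0.8962203 ]
```

drive_tool([
  {"linear":[-0.5,1,0],"twist":0,"claw":0},
  {"linear":[-0.5,2,0],"twist":0,"claw":0},
  {"linear":[-1,3,0],"twist":0,"claw":0},
  {"linear":[-1,3,0],"twist":0,"claw":0},
  {"linear":[2,-7,0],"twist":0,"claw":0},
  {"linear":[5,-17,10],"twist":0,"claw":0},
  {"linear":[5,-17,50],"twist":0,"claw":0},
  {"linear":[5,-17,90],"twist":0,"claw":0},
  {"linear":[-30,-30,110],"twist":0,"claw":0},
  {"linear":[-65,-50,120],"twist":0,"claw":0},
  {"linear":[-100,-70,120],"twist":0,"claw":0},
  {"linear":[-135,-90,120],"twist":0,"claw":0},
])

```text
clock: 14.55
position: [0.4946, -0.182, 0.1507]
ee_rot: [0.002, 0.591, 0.807, 0.0]
contact_force: [0.4, -0.3, 0.2]
width: 0.0
gripper_force: 0.0
```

drive_tool([
  {"linear":[-35,-20,0],"twist":0,"claw":0},
  {"linear":[-70,-40,0],"twist":0,"claw":0},
  {"linear":[-90,-75,0],"twist":0,"claw":0},
  {"linear":[-90,-110,0],"twist":0,"claw":0},
  {"linear":[-90,-110,0],"twist":0,"claw":0},
])

```text
clock: 14.97
position: [0.4053, -0.2977, 0.1504]
ee_rot: [0.003, 0.594, 0.805, -0.002]
contact_force: [1.2, -0.2, -0.4]
width: -0.0004
gripper_force: 0.0
```

Run:
```python
from h import *
im,k,o=blocks("top")
for c in cv2.findContours(k,cv2.RETR_EXTERNAL,cv2.CHAIN_APPROX_NONE)[0]:
    if cv2.contourArea(c)<3000: continue
    a=cv2.approxPolyDP(c,6,True)[:,0]; print(np.round([bf([.76-v/2000,.26-u/2000]) for u,v in a]).tolist())
cv2.imwrite("pics/f.png",im[100:500,250:750,::-1])
```

```text
[[103.0, -109.0], [105.0, -40.0], [78.0, -37.0], [103.0, -34.0], [105.0, 33.0], [66.0, 38.0], [104.0, 41.0], [105.0, 88.0], [101.0, 90.0], [105.0, 107.0], [54.0, 109.0], [53.0, 74.0], [7.0, 73.0], [2.0, 69.0], [5.0, 67.0], [1.0, 67.0], [0.0, 41.0], [6.0, 36.0], [-0.0, 32.0], [1.0, 6.0], [6.0, 5.0], [0.0, -7.0], [0.0, -47.0], [6.0, -48.0], [0.0, -52.0], [1.0, -67.0], [6.0, -70.0], [46.0, -67.0], [52.0, -71.0], [52.0, -78.0], [57.0, -80.0], [52.0, -84.0], [52.0, -99.0], [58.0, -102.0], [52.0, -108.0]]
```

View pics/f.png

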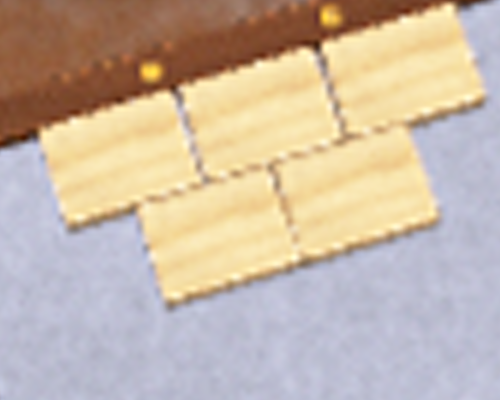

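The second course is tight and flush: the outer ends are at y ≈ +74 and -70, the joint is near the middle block's centre, and the front edges are in line. Handing in.

```bash
python3 -c "
from rig import manip;print(manip.sign_off())"
```

```text
the job is handed in; nothing more can be done
None
```

I pushed both blocks flat and tight against the fixed row, end to end, with the joint about 1–2 mm left of the middle block's centre by my last image; the arm never touched the tape measure, pliers or screwdriver. The job is handed in, but no verdict was shown.

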